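# Snap the loose cap home with the capping tool

## Robot

A 6-joint arm with a two-finger parallel gripper is mounted at the origin on the work surface. World frame = base frame: x ahead of the robot, y to its left, z up, the work surface at z = 0. Lengths are in m, angles in rad, forces in N, time in s.
With the tool pointing down it reaches from about 0.35 to 0.775 m from the base axis. Payload 5.5 kg.
Tool frame: the origin (TCP) lies between the finger pads; the fingertips stand 17 mm ahead of it and the grasp point (between the pads) lies 2 mm behind it (env.finger_overhang is the distance from the TCP to the fingertips, in m); z points along the fingers, y is the direction in which the jaws open and shut (so a half turn about z gives the same grasp; the last joint's range is limited). The gripper opens to 85 mm and grips with 20 to 120 N. Pads are 22 mm wide; open, the fingers measure 114 mm over their backs; the gripper's body (76 mm by 85 mm) begins 54 mm behind the grasp point. The pads swing forward as they close: fully open they stand 13 mm farther back than shut.
Start: joints at [-1.477, 0.313, 0.046, 1.304, 0, 1.431], TCP at [0.133, -0.559, 0.228] pointing down, gripper open.
Joint ranges: [-2.76, 2.76], [-0.86, 1.69], [-1.03, 1.26], [-2.2, 2.34], [-1.47, 1.5], [-3.14, 3.14]. Speed limits (rad/s): [2.57, 2.57, 3.14, 3.14, 3.14, 3.14].

## Interface

Orientations are given as a unit quaternion [w, x, y, z].
In Python, from workcell import env gives the robot as it stands. The module is installed in compiled form; this text tells all that it offers.
- The arm moves only by the tool arm_command, never from a script. Its argument "moves" is a list of rows, each a list of 5 numbers: the closure, from 0 (fully open) to 1 (shut), then the shift along the tool's x, y, z in mm, then the turn about the tool's z in rad. In form: [[fingers, dx, dy, dz, turn], ...]. A call has 1 to 12 rows; each row is the pose to reach, as a shift and turn from the pose commanded when the call began, along the tool's axes at that moment; what a row does not reach only later rows make up. A row lasts 1/10 s, in which the tool goes at most 50 mm and 8.59 degrees, less where a joint would pass 70% of its speed; a pose out of reach is approached as far as the arm can. A call with a gripper value outside its range is refused whole. The fingers move at their own pace and stop on an object; "squeeze" is the grip in N (left out, the last holds). Time passes only in rows, so rows that repeat a pose let the fingers close. It gives the time, the measured TCP pose, the force and the opening at its end, in the units of the state.
- env.get_state(): the state, without advancing time (a new reading comes with each control period).
- env.read_camera(name): name is "scene" or "top" or "wrist"; returns (picture, depth): 480x640x3 uint8, blue, green, red; 480x640 float32, m along the optical axis (not along the pixel's ray), 0 where there is no reading.
- env.get_calibration(name): a dict with "fx", "fy", "cx", "cy" (pixels), "pose" (4x4, takes a point from camera to world coordinates). Camera axes: x right, y down, z forward; pixel columns grow to the right and rows downward; lengths in m; the calibration is good to about 2 mm. The wrist camera is an equidistant fisheye: a pixel r from the principal point sees the ray r / f radians off the axis. A picture is of the moment at which its call begins: read the wrist's pose just before it. get_calibration takes no time and is no camera call; for the wrist camera it gives the pose at the moment of the call.
- env.hand_in(): hands the job in, once; it reports no verdict.
The state is a dict: "clock": time; "joint_pos": joint angles; "qvel": joint speeds; "tau": joint torques, N m; "tcp_pos": TCP position; "orientation": TCP orientation; "wrist_force": force on the tool from outside, world axes, zero at the start; "ft_torque": the same for the moment, N m; "finger_gap": finger opening in m.
Only numpy, scipy, OpenCV 4.12 (cv2) and the standard library are available. Lean on these libraries where they do the work, as an engineer would, in place of code of your own. Each camera call takes 0.05 s, during which the arm holds its last target. There are 200 camera calls.

## Task

One of the take-away bottles in the crate still has its push-on cap standing proud on the neck. Swing the lid of the counter box right back so that it stays open by itself, lift out the capping tool and press that cap squarely down with the tool (not with the bare gripper) until it clicks home. Then stand the tool upright, cup side down, on the black bar mat, leaving the box open and all the other bottles and things where they are.

Things in the scene. Friction and masses are not known exactly. Their poses are not given: they have to be found in the camera images.
- box: grey plastic counter box, outside 170 (x) x 260 (y) x 85 mm high, 5 mm walls and floor, fixed to the counter; origin at the centre of its underside; its x axis points from the front (handle side) to the hinge side, y along the hinge. A 5 mm divider in the middle (across y) parts it into two halves, each 160 x 122 mm inside; one holds the capping tool, the other a bar measure.
- lid (a joint): angle of the box's hinged lid: 0 shut, stops at 1.9 rad right back. Flat 6 mm panel covering the box, 300 g; left below about 1.57 rad it falls shut, beyond that it falls back against its stop and stays open by itself. The hinge is free-running.
- lid_hinge (a point): the middle of the hinge line, on the far upper rim of the box, 85.5 mm above the counter; the hinge line runs along the box's y axis.
- lid_handle (a point): the middle of the lid's handle: a round steel bar 11 mm thick and 110 mm long, parallel to the hinge, standing 35 mm out in front of the lid's front edge (two thin posts near its ends, 47 mm either side of its middle). Shut, its axis is 88.5 mm above the counter, 205 mm from the hinge line; it swings with the lid, up and over towards the hinge side.
- capper: the capping tool, 76 mm tall, 220 g, standing upright with its cup down. Below: an aluminium round head 58 mm in diameter and 18 mm high whose underside is a cup, 50 mm wide and 5 mm deep, that goes over a cap's top with 4 mm to spare all round. Above: a black flat-sided handle, 26 mm thick (along its y) x 44 mm wide (along its x), from 18 to 76 mm up. Origin at the centre of its underside, z up.
- jigger: a steel double-cone bar measure, 46 mm across, 64 mm tall, standing in the other half of the box. Origin at the centre of its underside.
- crate: green plastic bottle crate, outside 153 (x) x 227 (y) x 80 mm high, fixed to the counter, walls and floor 5 mm, 2 cells along x by 3 along y at 74 mm pitch (69 mm inside); four of the cells hold a bottle. Origin at the centre of its underside.
- bottle: a clear-brown glass 250 ml take-away bottle with a paper label, 62 mm diameter, straight sides to 78 mm then sloping in to a neck; the one with the loose cap, 420 g. Neck collar 42 mm wide with its top at 111 mm, mouth 30 mm wide at 128 mm, a springy bead round the neck at 118 mm. With its cap home the whole is 130.5 mm tall. Stands in a crate cell; origin at the centre of its underside, z up its axis.
- cap: white push-on snap cap, 42 mm diameter, 18.5 mm tall, flat on top, hollow below. It rests loose and level on the bead of that bottle's neck; origin at the centre of its lower rim, z up. Loose, the origin is about 121.5 mm above the bottle's underside (top 10 mm higher than a seated cap); clicked home, 112 mm. A square push of about 13 N snaps it home; pushed off-centre it cocks and needs 20 N or more; knocked sideways it comes off.
- full_a: a clear-brown glass 250 ml take-away bottle with a paper label, 62 mm diameter, straight sides to 78 mm then sloping in to a neck; its cap is already home, total height 130.5 mm. Stands in a crate cell; origin at the centre of its underside, z up its axis.
- full_b: a clear-brown glass 250 ml take-away bottle with a paper label, 62 mm diameter, straight sides to 78 mm then sloping in to a neck; its cap is already home, total height 130.5 mm. Stands in a crate cell; origin at the centre of its underside, z up its axis.
- tall_bottle: a green glass half-litre beer bottle with crown cap, 66 mm diameter, 260 mm tall, straight to 155 mm, then tapering to a neck 31 mm wide above 205 mm. Stands in another crate cell, taller than the rest. Origin at the centre of its underside.
- bar_mat: black rubber bar mat, 280 (x) x 150 (y) x 6 mm, fixed flat on the counter; origin at the centre of its underside.
- mug: white ceramic mug standing on the bar mat, 78 mm diameter, 88 mm tall, handle on its +y side reaching 71 mm from its axis. Origin at the centre of its underside.
- cup_stack: stack of paper cups, 82 mm diameter, 162 mm tall, on the far part of the counter. Origin at the centre of its underside.
- sugar_pourer: glass sugar pourer with steel top, 72 mm diameter, 128 mm tall (spout to 155 mm), on the far part of the counter. Origin at the centre of its underside.
- coasters: pile of round coasters, 94 mm diameter, 25 mm high, on the far part of the counter. Origin at the centre of its underside.
There are look-alikes about, which are no part of the job. There is more than one size of the cap; the job needs the smallest. Leave any green look-alike of the bottle alone.

How it is judged:
By the outcome, as a careful person would: the job done as asked, in the order asked, and still so for the second after the job is handed in, with the robot touching nothing.
It also fails if it takes over 72 s, if anything falls off the work surface, if the arm or the gripper's body presses on something with over 40 N, if the wrist force passes 120 N, or if a joint passes its speed limit or range.

## Working session

There is one attempt and no reset: what is moved stays moved. The work goes in short steps, Python scripts to look and compute and a tool call to move; the robot and the scene stay as the last step left them, time stands still between calls to the robot, and variables do not carry over. Pictures are saved under pics/ and viewed, about 8 in all and at most 12, crops included, and the job is handed in when it is done.

Besides the shell and the picture viewer there is one more tool, called after ">>>" in YAML: its name, and indented under it one key for each argument. arm_command: Moves the arm, as the interface text tells. Its arguments: {"type":"object","properties":{"moves":{"type":"array","items":{"type":"array","items":{"type":"number"}}},"squeeze":{"type":"number"}},"required":["moves"]}

```bash
mkdir -p pics
cat > h.py <<'E'
import numpy as np, cv2
from workcell import env
def cam(n):
    c=env.get_calibration(n); p,d=env.read_camera(n); return p,d,c
def pts(d,c):
    v,u=np.mgrid[0:480,0:640]
    P=np.stack([(u-c['cx'])/c['fx']*d,(v-c['cy'])/c['fy']*d,d],-1)
    T=np.array(c['pose']); return P@T[:3,:3].T+T[:3,3]
def ray(c,u,v,z):
    T=np.array(c['pose']); r=T[:3,:3]@np.array([(u-c['cx'])/c['fx'],(v-c['cy'])/c['fy'],1]); o=T[:3,3]
    return o+r*(z-o[2])/r[2]
E
python3 - <<'E'
from h import *
for n in ['scene','top']:
    p,d,c=cam(n); cv2.imwrite(f'pics/{n}0.png',p); np.save(f'pics/{n}_d.npy',d)
    print(n,c['fx'],c['cx'],c['cy'],np.round(c['pose'],3).tolist(),(d>0).mean())
print(env.get_state())
E
```

```text
scene 449.7914885156075 320.92905231526964 234.74178828786847 [[0.431, 0.753, -0.496, 1.125], [0.902, -0.361, 0.237, -0.262], [-0.0, -0.55, -0.835, 1.016], [0.0, 0.0, 0.0, 1.0]] 0.995888671875
top 557.5755966612617 316.1550583078039 238.21864062156445 [[-0.002, -0.991, 0.135, 0.458], [-1.0, -0.0, -0.014, 0.02], [0.014, -0.135, -0.991, 1.151], [0.0, 0.0, 0.0, 1.0]] 0.99591796875
{'clock': 0.1, 'joint_pos': array([-1.47660651e+00,  3.13910345e-01,  4.51008216e-02,  1.30360672e+00,
        1.86629787e-05,  1.43122083e+00]), 'qvel': array([-0.00080203, -0.00320621,  0.00313191,  0.00075145, -0.00071379,
       -0.00069826]), 'tau': array([ 3.19833976e-03, -4.81722379e+01,  2.99245763e+01,  1.26657769e-02,
       -1.42910671e-04, -2.94165204e-06]), 'tcp_pos': array([ 0.13316055, -0.5588974 ,  0.22720993]), 'orientation': array([-8.09539202e-04,  9.93176670e-01,  1.16616660e-01,  2.77077862e-05]), 'wrist_force': array([ 0.57498852, -0.3544189 , -0.05072221]), 'ft_torque': array([ 0.04214225, -0.05091032, -0.03760556]), 'finger_gap': 0.08547603520740746}
```

View pics/scene0.png

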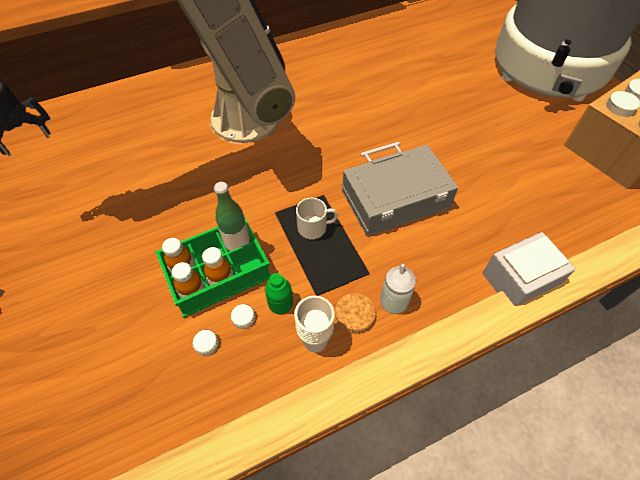

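View pics/top0.png

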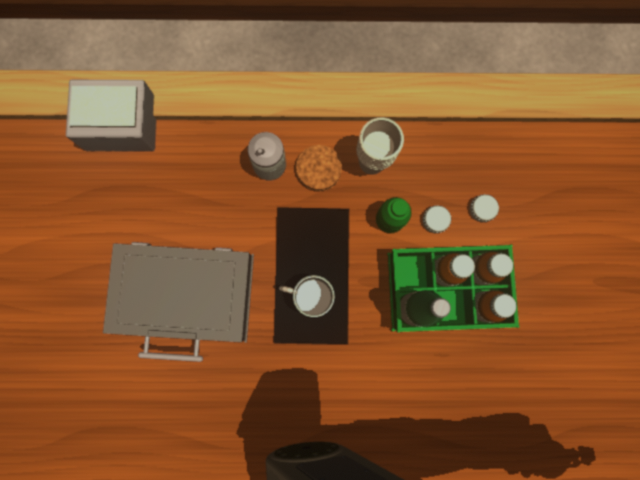

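The scene view shows the crate at (212,265), with white caps at (172,247), (182,272) and (212,257). There are spare caps on the counter at (205,342) and (242,316), and a green look-alike bottle at (279,294). The top view shows the box at (178,293) with its handle at (171,356), the mat at (312,275) and the mug at (313,296). The crate caps are at (460,266), (498,265) and (502,306). Next I'll compare the cap heights and locate everything.

Run:
```python
from h import *
for n in ['scene','top']:
    c=env.get_calibration(n); d=np.load(f'pics/{n}_d.npy'); p=cv2.imread(f'pics/{n}0.png'); P=pts(d,c)
    hsv=cv2.cvtColor(p,cv2.COLOR_BGR2HSV)
    m=((hsv[...,1]<60)&(hsv[...,2]>130)).astype(np.uint8)
    m[(P[...,1]<-0.5)|(P[...,1]>0.6)|(P[...,0]>.9)|(P[...,0]<.2)]=0
    k,l,s,ce=cv2.connectedComponentsWithStats(m)
    for i in range(1,k):
        if s[i,4]<40: continue
        q=P[l==i]; zt=np.percentile(q[:,2],90); t=q[abs(q[:,2]-zt)<.004]
        print(n,ce[i].round(1),s[i].tolist(),'ztop %.4f'%zt,'med',np.median(t,0).round(4),'mid',((t.max(0)+t.min(0))/2).round(4),'ext',np.ptp(t,axis=0).round(3))
    if n=='top':
        S={'box':((P[...,2]>.08)&(P[...,2]<.1)&(P[...,1]>.1)),'mat':((hsv[...,2]<45)&(P[...,2]<.02)&(P[...,1]<.12)&(P[...,1]>-.1)&(P[...,0]>.33)),
           'crate':((hsv[...,0]>45)&(hsv[...,0]<75)&(hsv[...,1]>150)&(P[...,2]>.07)&(P[...,2]<.09)&(P[...,1]<-.1))}
        for kk,mm in S.items():
            q=P[mm][:,:2].astype(np.float32); print(kk,len(q),cv2.minAreaRect(q),P[mm][:,2].mean())
            if kk=='box':
                cn,_=cv2.findContours(cv2.morphologyEx(mm.astype(np.uint8),cv2.MORPH_OPEN,np.ones((15,15))),0,2); cn=max(cn,key=cv2.contourArea)[:,0]
                print('panel',cv2.minAreaRect(P[cn[:,1],cn[:,0]][:,:2].astype(np.float32)))
for u,v in [(141,356),(171,356),(201,358)]: print('handle',ray(c,u,v,.0885).round(4), P[v,u])
p1=cv2.imread('pics/scene0.png')[225:325,145:265]; cv2.imwrite('pics/c1.png',cv2.resize(p1,None,fx=6,fy=6,interpolation=2))
```

```text
scene [402.4 175.7] [344, 142, 114, 67, 2394] ztop 0.0955 med [0.498  0.2709 0.0935] mid [0.486  0.2716 0.0954] ext [0.219 0.258 0.008]
scene [220.3 187.2] [214, 182, 14, 12, 126] ztop 0.2667 med [ 0.472  -0.1911  0.2653] mid [ 0.4717 -0.1911  0.2662] ext [0.027 0.028 0.007]
scene [324.8 205.6] [314, 198, 20, 14, 45] ztop 0.0953 med [0.4943 0.0445 0.0951] mid [0.4912 0.0402 0.0956] ext [0.052 0.015 0.004]
scene [387.4 212.5] [381, 209, 13, 8, 50] ztop 0.0915 med [0.583  0.1793 0.0899] mid [0.5816 0.184  0.0911] ext [0.01  0.032 0.007]
scene [309.5 218.2] [296, 211, 26, 12, 75] ztop 0.0956 med [ 0.5191 -0.0181  0.0944] mid [ 0.509  -0.0035  0.0943] ext [0.048 0.05  0.006]
scene [530.6 257.8] [494, 232, 75, 55, 2063] ztop 0.1122 med [0.8611 0.417  0.1106] mid [0.8602 0.4186 0.1121] ext [0.079 0.127 0.008]
scene [170.6 244.8] [162, 238, 18, 15, 205] ztop 0.1377 med [ 0.477  -0.3372  0.1359] mid [ 0.4755 -0.3372  0.1373] ext [0.039 0.04  0.007]
scene [211.2 254.5] [203, 247, 18, 16, 217] ztop 0.1471 med [ 0.5486 -0.2609  0.1453] mid [ 0.5481 -0.2612  0.1459] ext [0.039 0.038 0.006]
scene
[... 2200 characters left out ...]
7709074020386, 0.296076238155365), (0.5465266108512878, 0.3918471336364746), 0.04225660488009453) 0.09240578538764115
panel ((0.5028674006462097, 0.2681204080581665), (0.2604113221168518, 0.17478813230991364), 86.16947174072266)
mat 7791 ((0.9618486166000366, 0.0035704001784324646), (1.119489073753357, 0.21898071467876434), 0.6521055698394775) -0.006126232404387126
crate 1613 ((0.5589602589607239, -0.25320762395858765), (0.25684329867362976, 0.2491021603345871), 2.1528282165527344) 0.0792515972753155
handle [0.382  0.3308 0.0885] [0.38226898 0.3298387  0.09174661]
handle [0.3819 0.2751 0.0885] [0.38229033 0.27380052 0.09401587]
handle [0.3781 0.2193 0.0885] [0.3787607  0.21762457 0.09733265]
```

View pics/c1.png

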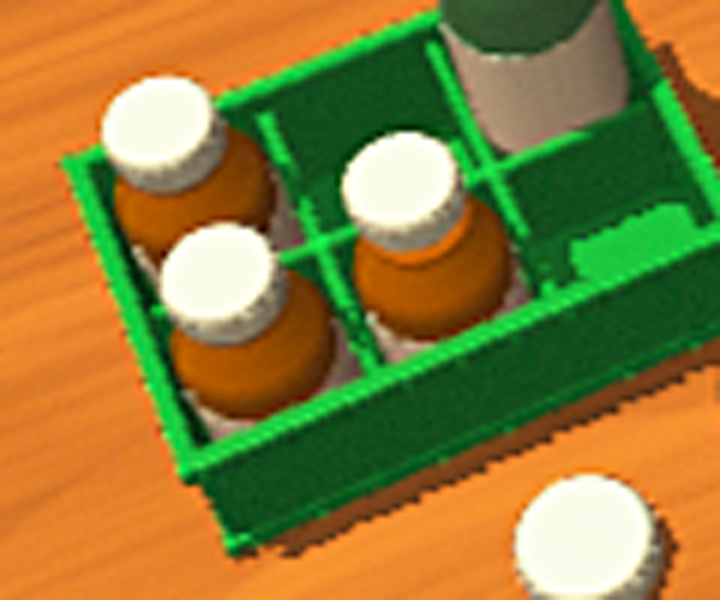

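The proud cap is the one at scene (211,254) / top (463,266). Its top is at 0.1455 m, against 0.1355 m for the two seated 42 mm caps at (170,245) and (181,270). The ~51 mm caps on the counter and the green bottle are the look-alikes. The crop confirms it: an orange neck gap shows under that cap. Next is the handle of the lid.

```bash
cat >> h.py <<'E'
def pose():
    s=env.get_state(); w,x,y,z=s['orientation']; return s['tcp_pos'],np.arctan2(2*(x*y+w*z),1-2*(y*y+z*z)),s
def go(X,Y,Z,a=None):
    p,al,s=pose(); D=np.array([X,Y,Z])-p; c,sn=np.cos(al),np.sin(al)
    t=0 if a is None else (al-a+np.pi)%(2*np.pi)-np.pi
    print('tool mm',np.round(1000*np.array([D[0]*c+D[1]*sn,D[0]*sn-D[1]*c,-D[2]]),1),'turn',round(t,3),'| j6 after',round(np.arctan2(Y,X)+np.pi-(al if a is None else a),2))
E
python3 - <<'E'
from h import *
p,al,s=pose(); print(p,al)
go(.37,-.05,.33,1.518); go(.3815,.2745,.17,1.518)
c=env.get_calibration('top')
for u,v in [(277,208),(349,209),(348,343),(275,343)]: print('mat',ray(c,u,v,.006).round(3))
E
```

```text
[ 0.13316055 -0.5588974   0.22720993] 0.23376510432128447
tool mm [ 348.3 -440.2 -102.8] turn -1.284 | j6 after 1.49
tool mm [ 434.6 -753.2   57.2] turn -1.284 | j6 after 2.25
mat [0.678 0.085 0.006]
mat [ 0.676 -0.066  0.006]
mat [ 0.401 -0.061  0.006]
mat [0.401 0.087 0.006]
```

>>> arm_command:
  moves:
    - [0,348,-440,-103,-1.284]
    - [0,348,-440,-103,-1.284]
    - [0,348,-440,-103,-1.284]
    - [0,348,-440,-103,-1.284]
    - [0,348,-440,-103,-1.284]
    - [0,348,-440,-103,-1.284]
    - [0,348,-440,-103,-1.284]
    - [0,348,-440,-103,-1.284]
    - [0,348,-440,-103,-1.284]
    - [0,348,-440,-103,-1.284]
    - [0,348,-440,-103,-1.284]
    - [0,348,-440,-103,-1.284]

```text
clock: 1.3
tcp_pos: [0.3706, -0.0474, 0.3317]
orientation: [0.0, 0.724, 0.69, 0.001]
wrist_force: [0.5, -0.8, 0.9]
finger_gap: 0.0855
```

```bash
python3 -c "
from h import *
print(pose()); go(.3815,.2745,.17,1.518)"
```

```text
(array([ 0.37055619, -0.04742503,  0.33169673]), np.float64(1.5222471784696199), {'clock': 1.3, 'joint_pos': array([-3.43744765e-01, -9.27665843e-02, -1.64212823e-01,  1.49829689e+00,
        7.65776557e-04,  1.27560138e+00]), 'qvel': array([ 0.50381475,  0.11895127,  0.1708243 ,  0.06524466, -0.02690548,
        0.49232799]), 'tau': array([ -1.23566497, -25.85662007,  29.66499209,   0.1260566 ,
         0.26499289,  -0.09367982]), 'tcp_pos': array([ 0.37055619, -0.04742503,  0.33169673]), 'orientation': array([2.98454695e-04, 7.24061426e-01, 6.89735187e-01, 5.78651050e-04]), 'wrist_force': array([ 0.54517126, -0.79378458,  0.86117308]), 'ft_torque': array([-0.03163171, -0.01144739,  0.031977  ]), 'finger_gap': 0.08551988194661006})
tool mm [322.1  -4.7 161.7] turn 0.004 | j6 after 2.25
```

>>> arm_command:
  moves:
    - [0,160,-2,0,0]
    - [0,160,-2,0,0]
    - [0,322,-5,162,0]
    - [0,322,-5,162,0]
    - [0,322,-5,162,0]
    - [0,322,-5,162,0]
    - [0,322,-5,162,0]
    - [0,322,-5,162,0]
    - [0,322,-5,162,0]
    - [0,322,-5,162,0]

```text
clock: 2.3
tcp_pos: [0.3813, 0.2708, 0.1686]
orientation: [-0.0, 0.725, 0.689, -0.001]
wrist_force: [0.6, -0.5, -0.2]
finger_gap: 0.0857
```

Run:
```python
from h import *
c=env.get_calibration('wrist');p,al,s=pose();print(p,al,c['fx'],c['cx'],c['cy'],np.round(c['pose'],3).tolist())
im,d=env.read_camera('wrist'); cv2.imwrite('pics/w1.png',im); np.save('pics/w1_d.npy',d)
go(.3815,.2745,.0865,1.518)
```

```text
[0.38125288 0.27082049 0.16860992] 1.5189800758639997 371.64829954431775 320.63290988331016 236.0694908097652 [[0.999, -0.051, -0.016, 0.385], [-0.053, -0.963, -0.265, 0.337], [-0.001, 0.266, -0.964, 0.314], [0.0, 0.0, 0.0, 1.0]]
tool mm [ 3.9 -0.5 82.8] turn -0.0 | j6 after 2.25
```

View pics/w1.png

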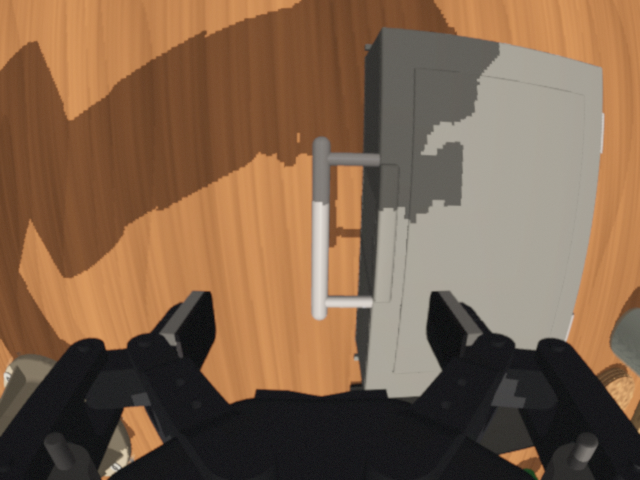

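The wrist view shows the bar running upright in the picture from (321,145) to (319,314). The lid edge is to its right at about x=365, and the fingers straddle the bar. The fingers have to be partly closed before I go down, so they clear the lid edge.

```bash
cat >> h.py <<'E'
def wray(c,u,v,z):
    T=np.array(c['pose']); a=np.array([(u-c['cx'])/c['fx'],(v-c['cy'])/c['fy']]); r=np.hypot(*a)
    k=np.r_[a/max(r,1e-9)*np.sin(r),np.cos(r)]; k=T[:3,:3]@k; o=T[:3,3]; return o+k*(z-o[2])/k[2]
def wpts(d,c):
    v,u=np.mgrid[0:480,0:640]; a=(u-c['cx'])/c['fx'];b=(v-c['cy'])/c['fy'];r=np.hypot(a,b)+1e-9
    t=np.tan(np.minimum(r,1.5)); P=np.stack([a/r*t*d,b/r*t*d,d],-1); T=np.array(c['pose']); return P@T[:3,:3].T+T[:3,3]
E
python3 - <<'E'
from h import *
c=env.get_calibration('wrist'); print(pose()[0])
for u,v in [(321,145),(320,230),(319,314)]: print(wray(c,u,v,.0885))
for u,v in [(601,70),(590,240),(364,390),(383,30)]: print('lid',wray(c,u,v,.0915))
d=np.load('pics/w1_d.npy'); P=wpts(d,c); print(P[230,316:325],P[260,450],P[100,150])
E
```

```text
[0.38183817 0.27053855 0.16932006]
[0.38535383 0.33124341 0.0885    ]
[0.38184001 0.27827932 0.0885    ]
[0.37790564 0.21934654 0.0885    ]
lid [0.59393992 0.38984942 0.0915    ]
lid [0.58772738 0.26077111 0.0915    ]
lid [0.40827838 0.15257702 0.0915    ]
lid [0.42652617 0.40139984 0.0915    ]
[[0.37948255 0.27991566 0.09435527]
 [0.38007288 0.27964608 0.09343362]
 [0.3807163  0.27995112 0.09475515]
 [0.38130617 0.27962065 0.09359678]
 [0.38195904 0.28020557 0.09600724]
 [0.38255204 0.27987877 0.09486364]
 [0.38315883 0.27973725 0.09444255]
 [0.38377342 0.27978138 0.09474415]
 [0.38438277 0.27963213 0.09429346]] [0.46612158 0.2547948  0.09367468] [2.35277669e-01 3.84385033e-01 3.36362596e-04]
```

>>> arm_command:
  moves:
    - [0.65,4,0,30,0]
    - [0.65,4,0,30,0]
    - [0.65,4,0,30,0]
    - [0.65,4,0,30,0]
  squeeze: 25

```text
clock: 2.75
tcp_pos: [0.3829, 0.2747, 0.1405]
orientation: [0.0, 0.726, 0.688, 0.001]
wrist_force: [0.5, 0.6, 0.3]
finger_gap: 0.0304
```

>>> arm_command:
  moves:
    - [0.65,0,-1,27,0.015]
    - [0.65,0,-1,54,0.015]
    - [0.65,0,-1,54,0.015]
    - [0.65,0,-1,54,0.015]
    - [0.95,0,-1,54,0.015]
    - [0.95,0,-1,54,0.015]
    - [0.95,0,-1,54,0.015]
    - [0.95,0,-1,54,0.015]
  squeeze: 25

```text
clock: 3.55
tcp_pos: [0.381, 0.2757, 0.0867]
orientation: [-0.0, 0.731, 0.683, 0.001]
wrist_force: [-3.9, -0.1, 5.1]
finger_gap: 0.0078
```

Run:
```python
from h import *
p,al,s=pose(); print(p,al,s['wrist_force'],s['finger_gap'])
n=np.array([.9978,-.0663]); hz=.0855; th0=np.arctan2(.003,.205); R=.205
for th in np.arange(0,1.9,.12).tolist()+[1.86]:
    a=th+th0; dh=.205-R*np.cos(a); dz=R*np.sin(a)-.003
    D=np.r_[n*dh,dz]; c,sn=np.cos(al),np.sin(al)
    print(round(th,2),np.round(1000*np.array([D[0]*c+D[1]*sn,D[0]*sn-D[1]*c,-D[2]]),0))
```

```text
[0.38096583 0.27571107 0.08670824] 1.5033221184872652 [-3.90566267 -0.13992001  5.06521136] 0.00784086452377868
0.0 [0. 0. 0.]
0.12 [  0.   2. -25.]
0.24 [  0.   7. -49.]
0.36 [  0.  14. -72.]
0.48 [  0.  25. -94.]
0.6 [   0.   38. -115.]
0.72 [   0.   53. -134.]
0.84 [   0.   70. -152.]
0.96 [   0.   90. -167.]
1.08 [   0.  111. -179.]
1.2 [   0.  134. -189.]
1.32 [   0.  157. -196.]
1.44 [   0.  181. -201.]
1.56 [   0.  206. -202.]
1.68 [   0.  230. -200.]
1.8 [   0.  254. -196.]
1.86 [   0.  266. -193.]
```

>>> arm_command:
  moves:
    - [0.95,0,2,-25,0]
    - [0.95,0,7,-49,0]
    - [0.95,0,7,-49,0]
    - [0.95,0,7,-49,0]

```text
clock: 3.95
tcp_pos: [0.3891, 0.2751, 0.1354]
orientation: [0.0, 0.731, 0.683, 0.001]
wrist_force: [-0.4, -0.5, -0.4]
finger_gap: 0.0044
```

Run:
```python
from h import *
im,d=env.read_camera('wrist'); cv2.imwrite('pics/w2.png',cv2.resize(im[120:],(640,360)));print(pose()[0])
```

```text
[0.38826767 0.27473537 0.1344302 ]
```

View pics/w2.png

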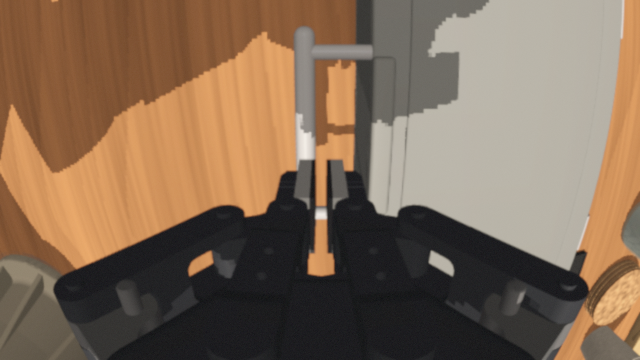

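The fingers slipped off the top of the bar. It sits at (304,130) in the picture with the closed fingers at (322,190), so the grip was too shallow. I'll reopen and go about 8 mm deeper with a firmer squeeze.

>>> arm_command:
  moves:
    - [0.65,0,-8,0,0]
    - [0.65,0,-8,0,0]
    - [0.65,0,-8,0,0]
    - [0.65,0,-8,30,0]
    - [0.65,0,-8,56,0]
    - [0.65,0,-8,56,0]
    - [0.65,0,-8,56,0]
    - [0.95,0,-8,56,0]
    - [0.95,0,-8,56,0]
    - [0.95,0,-8,56,0]
    - [0.95,0,-8,56,0]
  squeeze: 50

```text
clock: 5.1
tcp_pos: [0.3809, 0.2757, 0.0793]
orientation: [0.0, 0.731, 0.683, 0.001]
wrist_force: [-1.1, -0.6, 5.4]
finger_gap: 0.0086
```

>>> arm_command:
  moves:
    - [0.95,0,0,-8,0]
    - [0.95,0,1,-16,0]
    - [0.95,0,2,-25,0]
    - [0.95,0,2,-25,0]

```text
clock: 5.5
tcp_pos: [0.3827, 0.2755, 0.1043]
orientation: [0.0, 0.731, 0.683, 0.001]
wrist_force: [1.6, 3.3, -1.5]
finger_gap: 0.0083
```

>>> arm_command:
  moves:
    - [0.95,0,2,-12,0]
    - [0.95,0,5,-24,0]
    - [0.95,0,8,-36,0]
    - [0.95,0,12,-47,0]
    - [0.95,0,17,-58,0]
    - [0.95,0,23,-69,0]
    - [0.95,0,29,-80,0]
    - [0.95,0,36,-90,0]
    - [0.95,0,36,-90,0]

```text
clock: 6.4
tcp_pos: [0.4161, 0.2733, 0.1941]
orientation: [-0.002, 0.73, 0.683, -0.001]
wrist_force: [-7.8, 6.1, 3.2]
finger_gap: 0.0089
```

>>> arm_command:
  moves:
    - [0.95,0,7,-10,0]
    - [0.95,0,15,-19,0]
    - [0.95,0,23,-28,0]
    - [0.95,0,32,-37,0]
    - [0.95,0,42,-45,0]
    - [0.95,0,52,-52,0]
    - [0.95,0,62,-58,0]
    - [0.95,0,73,-64,0]
    - [0.95,0,73,-64,0]

```text
clock: 7.3
tcp_pos: [0.4895, 0.2685, 0.2615]
orientation: [-0.001, 0.73, 0.683, 0.001]
wrist_force: [-11.4, 3.1, 21.8]
finger_gap: 0.0084
```

>>> arm_command:
  moves:
    - [0.95,0,0,-5,0]
    - [0.95,0,10,-9,0]
    - [0.95,0,21,-14,0]
    - [0.95,0,33,-18,0]
    - [0.95,0,45,-21,0]
    - [0.95,0,57,-24,0]
    - [0.95,0,69,-26,0]
    - [0.95,0,69,-26,0]

```text
clock: 8.1
tcp_pos: [0.5611, 0.2638, 0.2857]
orientation: [0.0, 0.731, 0.683, 0.002]
wrist_force: [-2.4, 5.6, 10.9]
finger_gap: 0.008
```

>>> arm_command:
  moves:
    - [0.95,0,12,-3,0]
    - [0.95,0,25,-3,0]
    - [0.95,0,37,-2,0]
    - [0.95,0,49,-1,0]
    - [0.95,0,61,0,0]
    - [0.95,0,73,2,0]
    - [0.95,0,80,4,0]
    - [0.95,0,80,4,0]

```text
clock: 8.9
tcp_pos: [0.6424, 0.2586, 0.2815]
orientation: [0.001, 0.731, 0.683, 0.004]
wrist_force: [2.9, 5.4, 8.3]
finger_gap: 0.0055
```

>>> arm_command:
  moves:
    - [0.6,0,0,0,0]
    - [0.6,0,0,0,0]
    - [0.6,0,0,0,0]
    - [0.6,0,0,-20,0]
    - [0.6,0,0,-50,0]
    - [0.6,0,0,-60,0]
    - [0.6,0,-50,-60,0]
    - [0.6,0,-100,-60,0]
    - [0.6,0,-150,-60,0]
    - [0.6,0,-200,-60,0]
    - [0.6,0,-200,-60,0]
    - [0.6,0,-200,-60,0]

```text
clock: 10.1
tcp_pos: [0.4386, 0.2709, 0.3394]
orientation: [0.0, 0.73, 0.683, -0.0]
wrist_force: [0.5, 0.5, 0.6]
finger_gap: 0.0343
```

Run:
```python
from h import *
for n in ['top']:
    p,d,c=cam(n); cv2.imwrite('pics/t1.png',p); np.save('pics/t1_d.npy',d)
c=env.get_calibration('wrist'); print(pose()[:2])
im,d=env.read_camera('wrist'); np.save('pics/w3_d.npy',d);np.save('pics/w3_T.npy',c['pose'])
cv2.imwrite('pics/w3.png',np.hstack([cv2.resize(im,(480,360)),cv2.resize(p[180:400,60:360],(300,220)).copy() if 0 else cv2.copyMakeBorder(p[200:400,60:360],0,160,0,0,0)]))
cv2.imwrite('pics/w3f.png',im)
```

```text
(array([0.44003204, 0.27102874, 0.33921644]), np.float64(1.5031002691351898))
```

View pics/w3.png

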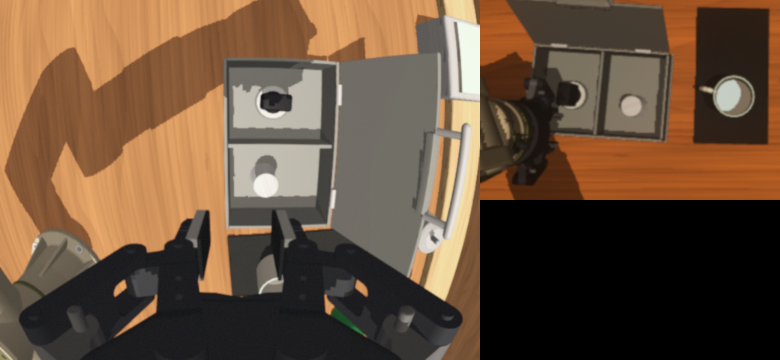

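The lid is right back and staying open. The capping tool, with its black handle, is in the +y compartment at wrist (275,101), and the bar measure is in the -y one at (265,183). Now I'll measure the handle.

Run:
```python
from h import *
im=cv2.imread('pics/w3f.png'); d=np.load('pics/w3_d.npy'); c=env.get_calibration('wrist'); c['pose']=np.load('pics/w3_T.npy'); P=wpts(d,c)
c2=dict(c)
g=im.max(2); 
v,u=np.mgrid[0:480,0:640]
win=(u>312)&(u<425)&(v>85)&(v<185)
top=win&(P[...,2]>.074)&(P[...,2]<.09)&(g<60)
print(top.sum(),np.median(P[top],0)); print('depth rect',cv2.minAreaRect(P[top][:,:2].astype(np.float32)))
# same from rays on z=.081
q=np.array([wray(c,a,b,.081)[:2] for b,a in np.argwhere(top)]); print('ray rect',cv2.minAreaRect(q.astype(np.float32)))
h=win&(P[...,2]>.015)&(P[...,2]<.03)&(g>150); q=P[h]; print('head',h.sum(),cv2.minEnclosingCircle(q[:,:2].astype(np.float32)),q[:,2].mean())
cv2.imwrite('pics/c2.png',cv2.resize(im[85:185,312:425],None,fx=5,fy=5,interpolation=2))
```

```text
616 [0.49533211 0.33809885 0.08070427]
depth rect ((0.49686017632484436, 0.3350343406200409), (0.025349274277687073, 0.04309632256627083), 87.28564453125)
ray rect ((0.4966040253639221, 0.3350304365158081), (0.025175539776682854, 0.04273185506463051), 87.06099700927734)
head 526 ((0.49708330631256104, 0.3333101272583008), 0.028696373105049133) 0.022538051366046644
```

View pics/c2.png

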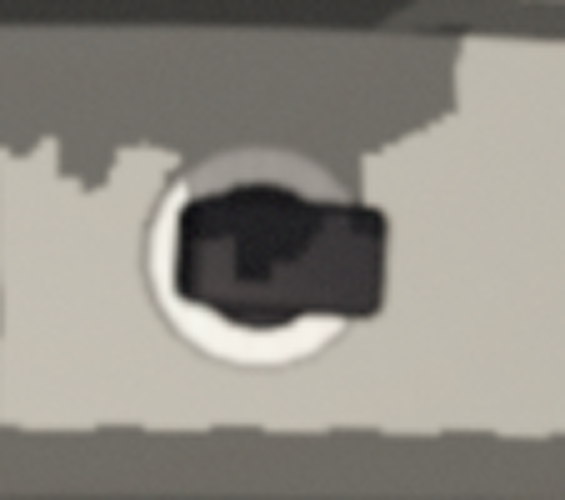

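```bash
python3 -c "
from h import *
go(.497,.3345,.16,3.094)"
```

```text
tool mm [ 67.1  51.7 179. ] turn -1.592 | j6 after 0.64
```

>>> arm_command:
  moves:
    - [0.42,67,52,0,-1.592]
    - [0.42,67,52,0,-1.592]
    - [0.42,67,52,30,-1.592]
    - [0.42,67,52,60,-1.592]
    - [0.42,67,52,90,-1.592]
    - [0.42,67,52,120,-1.592]
    - [0.42,67,52,150,-1.592]
    - [0.42,67,52,179,-1.592]
    - [0.42,67,52,179,-1.592]
    - [0.42,67,52,179,-1.592]
    - [0.42,67,52,179,-1.592]
    - [0.42,67,52,179,-1.592]
  squeeze: 80

```text
clock: 11.4
tcp_pos: [0.498, 0.3341, 0.1588]
orientation: [-0.0, 0.024, 1.0, -0.0]
wrist_force: [-0.2, 0.5, 0.6]
finger_gap: 0.0493
```

```bash
python3 -c "
from h import *
c=env.get_calibration('wrist'); print(pose()[:2])
im,d=env.read_camera('wrist'); P=wpts(d,c); cv2.imwrite('pics/w4.png',im)
m=(P[...,2]>.074)&(P[...,2]<.09)&(im.max(2)<70)&(abs(P[...,0]-.497)<.04)&(abs(P[...,1]-.3345)<.035)
print(m.sum(),cv2.minAreaRect(P[m][:,:2].astype(np.float32)))
go(.497,.3345,.055,3.094)"
```

```text
(array([0.49796201, 0.33406243, 0.15880535]), np.float64(3.093510696762667))
2286 ((0.49682068824768066, 0.3345004618167877), (0.02609843946993351, 0.042639296501874924), 83.12811279296875)
tool mm [  0.8   0.3 104. ] turn -0.003 | j6 after 0.64
```

>>> arm_command:
  moves:
    - [0.42,1,0,40,0.03]
    - [0.42,1,0,80,0.03]
    - [0.42,1,0,104,0.03]
    - [0.42,1,0,104,0.03]
    - [0.42,1,0,104,0.03]
    - [0.8,1,0,104,0.03]
    - [0.8,1,0,104,0.03]
    - [0.8,1,0,104,0.03]
    - [0.8,1,0,104,0.03]
    - [0.8,1,0,104,0.03]
  squeeze: 80

```text
clock: 12.45
tcp_pos: [0.497, 0.3353, 0.0583]
orientation: [0.002, 0.038, 0.999, 0.001]
wrist_force: [0.0, 0.1, 6.2]
finger_gap: 0.0242
```

>>> arm_command:
  moves:
    - [0.8,0,0,-15,0]
    - [0.8,0,0,-40,0]
    - [0.8,0,0,-80,0]
    - [0.8,0,0,-120,0]
    - [0.8,0,0,-160,0]
    - [0.8,0,0,-205,0]
    - [0.8,0,0,-205,0]
    - [0.8,0,0,-205,0]

```text
clock: 13.25
tcp_pos: [0.4959, 0.3348, 0.2623]
orientation: [0.001, 0.038, 0.999, 0.001]
wrist_force: [-0.2, 0.4, -2.7]
finger_gap: 0.024
```

```bash
python3 -c "
from h import *
p,al,s=pose(); print(p,al,s['orientation'],s['wrist_force'],s['finger_gap'])
im,d=env.read_camera('wrist'); t=cam('scene')[0]; cv2.imwrite('pics/w5.png',np.hstack([cv2.resize(im,(480,360)),cv2.resize(t[40:280,230:430],(300,360))]))
go(.60,-.08,.262,3.06);go(.60,-.2,.262,3.06); go(.547,-.2615,.262,3.06)"
```

```text
[0.49593754 0.33475385 0.2623057 ] 3.064724704557687 [1.37651072e-03 3.84234711e-02 9.99260362e-01 6.86733475e-04] [-0.17687062  0.40064486 -2.65156757] 0.023980384338213576
tool mm [-136.9 -404.8   -2.6] turn 0.005 | j6 after -0.05
tool mm [-146.1 -524.4   -2.6] turn 0.005 | j6 after -0.24
tool mm [ -98.  -589.8   -2.6] turn 0.005 | j6 after -0.36
```

View pics/w5.png

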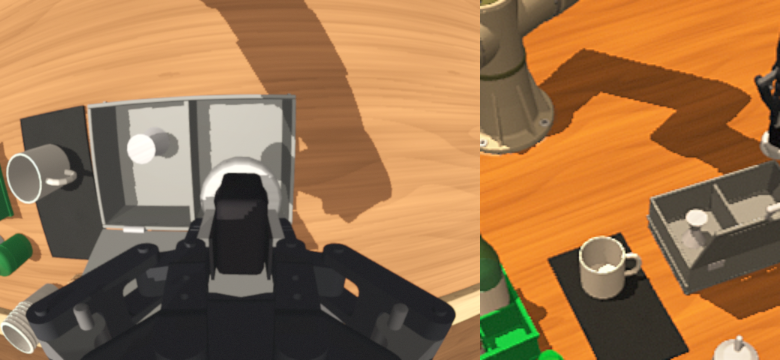

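The tool is held straight between the pads at wrist picture (240,220), with its head rim at (240,165). I'll carry it over by the crate's far side.

>>> arm_command:
  moves:
    - [0.8,-68,-200,-3,0]
    - [0.8,-68,-200,-3,0]
    - [0.8,-68,-200,-3,0]
    - [0.8,-137,-405,-3,0]
    - [0.8,-137,-405,-3,0]
    - [0.8,-137,-405,-3,0]
    - [0.8,-137,-405,-3,0]
    - [0.8,-146,-524,-3,0]
    - [0.8,-146,-524,-3,0]
    - [0.8,-146,-524,-3,0]
    - [0.8,-146,-524,-3,0]
    - [0.8,-146,-524,-3,0]

```text
clock: 14.55
tcp_pos: [0.5998, -0.205, 0.2603]
orientation: [-0.002, 0.042, 0.999, -0.0]
wrist_force: [-0.7, 0.7, -2.3]
finger_gap: 0.0244
```

Run:
```python
from h import *
c=env.get_calibration('wrist'); p,al,s=pose(); print(p,al,s['joint_pos'].round(2))
im,d=env.read_camera('wrist'); cv2.imwrite('pics/w6.png',im); P=wpts(d,c); g=im.min(2)
sel=(abs(P[...,0]-.547)<.035)&(abs(P[...,1]+.2615)<.035)&(P[...,2]>.138)&(P[...,2]<.152)&(g>120)
q=P[sel]; print('cap',sel.sum(),cv2.minEnclosingCircle(q[:,:2].astype(np.float32)) if len(q) else 0, q.mean(0) if len(q) else 0)
zt=p[2]-.0533+.018
sel=(np.hypot(P[...,0]-p[0],P[...,1]-p[1])<.04)&(abs(P[...,2]-zt)<.006)&(g>90)
q=P[sel]; print('head',sel.sum(),zt,q[:,2].mean() if len(q) else 0)
if len(q):
    from scipy.optimize import least_squares
    cn,_=cv2.findContours(sel.astype(np.uint8),0,2); 
    # outer edge points: farthest from TCP per angle
    a=np.arctan2(q[:,1]-p[1],q[:,0]-p[0]); r=np.hypot(q[:,1]-p[1],q[:,0]-p[0]); E=[]
    for b in np.unique((a/.1).round()):
        k=np.where((a/.1).round()==b)[0]; E.append(q[k[np.argmax(r[k])],:2])
    E=np.array(E); f=least_squares(lambda x:np.hypot(*(E-x).T)-.029,p[:2],loss='soft_l1',f_scale=.001)
    print('head centre',f.x,f.x-p[:2],'rms',np.sqrt((f.fun**2).mean()),len(E))
t,dd,cc=cam('top'); cv2.imwrite('pics/t2.png',t)
go(.547,-.2615,.262,None)
```

```text
[ 0.59981352 -0.20501473  0.26030652] 3.057769412779056 [-0.45  0.43  0.3   1.44 -0.   -0.37]
cap 2709 ((0.5467204451560974, -0.2614733576774597), 0.02245492860674858) [ 0.54634346 -0.26041768  0.1446982 ]
head 2984 0.22500652211670705 0.22456617887243718
head centre [ 0.60016518 -0.20594472] [ 0.00035166 -0.00092999] rms 0.00033652122340641674 40
tool mm [ 47.5 -65.4  -0.8] turn 0 | j6 after -0.37
```

View pics/w6.png

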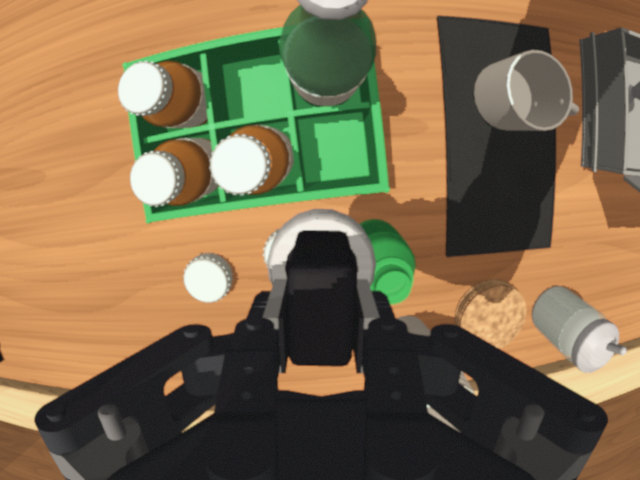

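The wrist view shows the loose cap at (240,165), standing clear beside the head rim at (320,250). The cap measures (0.5467,-0.2615), and the head axis is within 1 mm of the TCP. I'll move above the cap.

>>> arm_command:
  moves:
    - [0.8,24,-32,-1,0]
    - [0.8,48,-65,-1,0]
    - [0.8,48,-65,-1,0]
    - [0.8,48,-65,-1,0]
    - [0.8,48,-65,25,0]
    - [0.8,48,-65,50,0]
    - [0.8,48,-65,50,0]
    - [0.8,48,-65,50,0]
    - [0.8,48,-65,50,0]

```text
clock: 15.55
tcp_pos: [0.5489, -0.2598, 0.2154]
orientation: [0.001, 0.038, 0.999, -0.0]
wrist_force: [-0.0, -0.6, -1.0]
finger_gap: 0.0242
```

Run:
```python
from h import *
p,al,s=pose(); print(p,al,s['wrist_force'],s['orientation'])
go(.5466,-.2606,.198)
```

```text
[ 0.54891561 -0.25978022  0.21536729] 3.0661836557231545 [-0.01348076 -0.55769953 -0.97222598] [ 8.21266330e-04  3.76958956e-02  9.99288821e-01 -4.44830666e-04]
tool mm [ 2.2 -1.  17.4] turn 0 | j6 after -0.37
```

>>> arm_command:
  moves:
    - [0.8,2,-1,0,0]
    - [0.8,2,-1,6,0]
    - [0.8,2,-1,12,0]
    - [0.8,2,-1,12,0]
    - [0.8,2,-1,12,0]

```text
clock: 16.05
tcp_pos: [0.5455, -0.2611, 0.2016]
orientation: [-0.0, 0.039, 0.999, 0.0]
wrist_force: [0.5, -0.0, -2.0]
finger_gap: 0.0242
```

Run:
```python
from h import *
for i in range(3):
    p,al,s=pose(); print(p.round(4),al,s['wrist_force'].round(1)); env.read_camera('top')
c=env.get_calibration('wrist'); p=pose()[0]
im,d=env.read_camera('wrist'); P=wpts(d,c); g=im.min(2); zt=p[2]-.0533+.018
sel=(np.hypot(P[...,0]-p[0],P[...,1]-p[1])<.035)&(abs(P[...,2]-zt)<.006)&(g>90); q=P[sel]; print(q[:,2].mean(),zt)
go(.5466,-.2606,.198)
```

```text
[ 0.5455 -0.2611  0.2016] 3.064549554613848 [ 0.5 -0.  -2. ]
[ 0.5457 -0.2612  0.2019] 3.064681375491633 [-0.9  0.1 -1.9]
[ 0.5458 -0.2613  0.202 ] 3.0646706035244895 [ 0.   0.  -2.7]
0.16637581567778614 0.16685012953528136
tool mm [-0.6  0.7  4.1] turn 0 | j6 after -0.37
```

>>> arm_command:
  moves:
    - [0.8,-1,1,3,0]
    - [0.8,-1,1,6,0]
    - [0.8,-1,1,8,0]
    - [0.8,-1,1,9,0]
    - [0.8,-1,1,10,0]
    - [0.8,-1,1,10,0]

```text
clock: 16.85
tcp_pos: [0.547, -0.2603, 0.1925]
orientation: [0.0, 0.038, 0.999, -0.0]
wrist_force: [-0.7, 2.1, 1.0]
finger_gap: 0.0246
```

Contact: the force went from -2.2 to +1 N at z = 0.1925, about as predicted (0.1938). Now I press in small steps.

>>> arm_command:
  moves:
    - [0.8,0,0,1,0]
    - [0.8,0,0,2,0]
    - [0.8,0,0,3,0]
    - [0.8,0,0,4,0]
    - [0.8,0,0,4,0]

```text
clock: 17.35
tcp_pos: [0.5466, -0.2601, 0.1873]
orientation: [-0.0, 0.038, 0.999, 0.0]
wrist_force: [-0.2, -0.1, -1.7]
finger_gap: 0.024
```

>>> arm_command:
  moves:
    - [0.8,0,0,2,0]
    - [0.8,0,0,4,0]
    - [0.8,0,0,5,0]
    - [0.8,0,0,6,0]
    - [0.8,0,0,6,0]

```text
clock: 17.85
tcp_pos: [0.5473, -0.2605, 0.1837]
orientation: [0.001, 0.038, 0.999, -0.001]
wrist_force: [-1.6, 1.7, 7.7]
finger_gap: 0.0244
```

>>> arm_command:
  moves:
    - [0.8,0,0,1,0]
    - [0.8,0,0,2,0]
    - [0.8,0,0,3,0]
    - [0.8,0,0,3,0]

```text
clock: 18.25
tcp_pos: [0.548, -0.2607, 0.1838]
orientation: [0.003, 0.038, 0.999, -0.002]
wrist_force: [-5.5, 2.9, 21.8]
finger_gap: 0.0246
```

It is solid at the seated height under 22 N. I'll lift off and check the cap.

>>> arm_command:
  moves:
    - [0.8,0,0,-3,0]
    - [0.8,0,0,-10,0]
    - [0.8,0,0,-30,0]
    - [0.8,0,0,-55,0]
    - [0.8,0,0,-80,0]
    - [0.8,-25,30,-80,0]
    - [0.8,-50,60,-80,0]
    - [0.8,-60,95,-80,0]
    - [0.8,-60,95,-80,0]
    - [0.8,-60,95,-80,0]

```text
clock: 19.25
tcp_pos: [0.6141, -0.1693, 0.2581]
orientation: [-0.001, 0.037, 0.999, 0.0]
wrist_force: [-0.9, -0.5, -2.6]
finger_gap: 0.0243
```

Run:
```python
from h import *
c=env.get_calibration('wrist'); p,al,s=pose(); print(p,al,s['wrist_force'],s['finger_gap'])
im,d=env.read_camera('wrist'); P=wpts(d,c); g=im.min(2); cv2.imwrite('pics/w7.png',im)
t,dd,ct=cam('top'); Pt=pts(dd,ct); sc,ds,cs=cam('scene'); Ps=pts(ds,cs); cv2.imwrite('pics/s2.png',sc)
for nm,PP,i in [('w',P,im),('t',Pt,t),('s',Ps,sc)]:
  for x,y in [(.547,-.2615),(.549,-.335),(.474,-.337)]:
    m=(np.hypot(PP[...,0]-x,PP[...,1]-y)<.028)&(PP[...,2]>.12)&(PP[...,2]<.16)&(i.min(2)>120)
    q=PP[m]; print(nm,(x,y),m.sum(),q.mean(0).round(4) if len(q) else '', np.percentile(q[:,2],[50,90]).round(4) if len(q) else '')
zt=p[2]-.0533+.018
m=(np.hypot(P[...,0]-p[0],P[...,1]-p[1])<.033)&(abs(P[...,2]-zt)<.012)&(g>90); print('head top',np.median(P[m][:,2]),zt,p[2]-np.median(P[m][:,2]))
m=(abs(Pt[...,0]-.49)<.08)&(abs(Pt[...,1])<.07)&(Pt[...,2]>.085)&(Pt[...,2]<.1); print('mug rim',cv2.minAreaRect(Pt[m][:,:2].astype(np.float32)))
go(.625,.01,.20);go(.625,.01,.08)
```

```text
[ 0.61410651 -0.16925112  0.25808705] 3.0667958225566183 [-0.90875117 -0.50967307 -2.61123509] 0.02427778541723515
w (0.547, -0.2615) 2346 [ 0.5466 -0.2604  0.1352] [0.1354 0.1363]
w (0.549, -0.335) 1751 [ 0.5489 -0.3332  0.1352] [0.1354 0.1364]
w (0.474, -0.337) 1658 [ 0.4754 -0.3356  0.1352] [0.1354 0.1364]
t (0.547, -0.2615) 0  
t (0.549, -0.335) 0  
t (0.474, -0.337) 0  
s (0.547, -0.2615) 255 [ 0.5496 -0.2623  0.135 ] [0.1355 0.1376]
s (0.549, -0.335) 267 [ 0.5526 -0.3351  0.1353] [0.1355 0.1375]
s (0.474, -0.337) 239 [ 0.4777 -0.3378  0.1351] [0.1353 0.1377]
head top 0.22252591762502927 0.22278704551872383 0.03556112789369459
mug rim ((0.49244800209999084, 0.009121544659137726), (0.07644034922122955, 0.07684613764286041), 31.43059730529785)
tool mm [  2.7 181.4  58.6] turn 0 | j6 after 0.09
tool mm [  2.7 181.4 178.6] turn 0 | j6 after 0.09
```

View pics/w7.png

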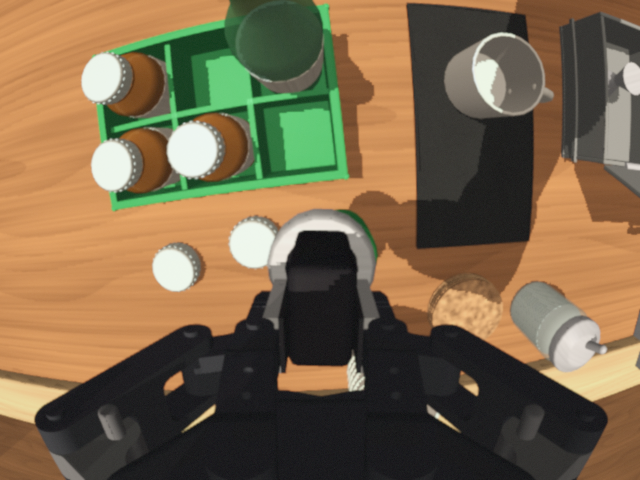

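The wrist view shows the cap at (195,150) level with its neighbours at (107,78) and (117,165): all three tops are at 0.1354 m, so it is home. I'll set the tool down on the free far half of the mat, around (470,200) in this view.

>>> arm_command:
  moves:
    - [0.8,9,90,0,0]
    - [0.8,9,90,0,0]
    - [0.8,18,181,50,0]
    - [0.8,18,181,100,0]
    - [0.8,18,181,150,0]
    - [0.8,18,181,180,0]
    - [0.8,18,181,180,0]
    - [0.8,18,181,180,0]
    - [0.8,18,181,180,0]
    - [0.8,18,181,180,0]

```text
clock: 20.4
tcp_pos: [0.6118, 0.0106, 0.0812]
orientation: [0.002, 0.039, 0.999, -0.0]
wrist_force: [-0.2, 0.7, -1.6]
finger_gap: 0.0242
```

Run:
```python
from h import *
p,al,s=pose(); print(p,al,s['wrist_force']); go(.61,.01,.0593)
```

```text
[0.61178064 0.01059764 0.08123035] 3.0634808032781335 [-0.18348229  0.72465183 -1.63520119]
tool mm [ 1.7 -0.7 21.9] turn 0 | j6 after 0.09
```

>>> arm_command:
  moves:
    - [0.8,0,0,8,0]
    - [0.8,0,0,16,0]
    - [0.8,0,0,19,0]
    - [0.8,0,0,21,0]
    - [0.8,0,0,21,0]
    - [0.8,0,0,21,0]

```text
clock: 21.0
tcp_pos: [0.6097, 0.0117, 0.0593]
orientation: [0.0, 0.038, 0.999, -0.0]
wrist_force: [-4.3, -0.4, 7.8]
finger_gap: 0.0248
```

>>> arm_command:
  moves:
    - [0.5,0,0,-1,0]
    - [0.4,0,0,-1,0]
    - [0.4,0,0,-1,0]
    - [0.4,0,0,-1,0]
    - [0.4,0,0,-20,0]
    - [0.4,0,0,-60,0]
    - [0.4,0,0,-100,0]
    - [0.4,0,0,-150,0]
    - [0.4,0,0,-190,0]
    - [0.4,0,0,-190,0]
    - [0.4,0,0,-190,0]

```text
clock: 22.1
tcp_pos: [0.6108, 0.0116, 0.2491]
orientation: [0.001, 0.038, 0.999, -0.0]
wrist_force: [-0.8, 0.5, 0.0]
finger_gap: 0.0511
```

Run:
```python
from h import *
print(pose()[0],pose()[2]['wrist_force'])
im,d=env.read_camera('wrist'); s,ds,c=cam('scene'); P=pts(ds,c)
cv2.imwrite('pics/f.png',np.hstack([cv2.resize(im,(320,240)),cv2.resize(s[120:360,140:480],(480,340))[:240]]) if 0 else cv2.resize(s[110:360,130:480],(780,557)))
c=env.get_calibration('wrist'); P=wpts(d,c); m=(np.hypot(P[...,0]-.61,P[...,1]-.0117)<.045)&(P[...,2]>.076)&(P[...,2]<.09)
print('tool top',m.sum(),np.median(P[m],0),np.ptp(P[m][:,2]),cv2.minAreaRect(P[m][:,:2].astype(np.float32)))
```

```text
[0.61075457 0.01163573 0.24908394] [-0.81488856  0.47469945  0.0058645 ]
tool top 1422 [0.60672402 0.01145009 0.07903937] 0.005505403870333714 ((0.6077267527580261, 0.011648152023553848), (0.025231005623936653, 0.04376478120684624), 85.12330627441406)
```

View pics/f.png

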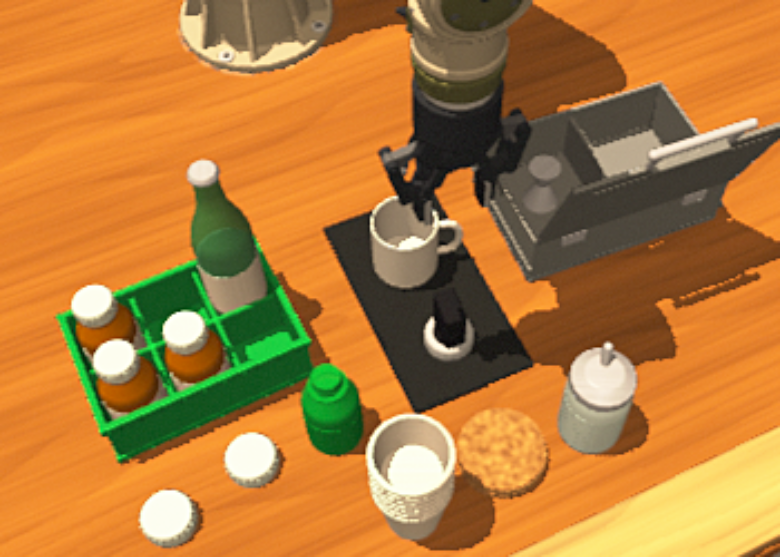

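The tool stands upright on the mat at (450,325). The lid is back, the caps are level, and nothing else has moved. I'm handing in.

```bash
python3 -c "
from workcell import env
print(env.hand_in())"
```

```text
the job is handed in; nothing more can be done
None
```

I opened the lid right back, pressed the loose cap home with the capping tool, and stood the tool cup-down on the bar mat. I handed the job in at about 22 s of the 72 s allowed.

- **Lid:** it stayed open by itself after release. My first grip on the handle was too shallow and slipped off, so I gripped again deeper. The sideways load on the wrist reached about 25 N during the swing.
- **Cap:** its top went from 0.1455 m to 0.1354 m, the same as the two seated caps beside it. It held firm at that height under about 22 N.
- **Tool:** it stands upright at about (0.608, 0.012) m on the free half of the mat. Its top measured about 79 mm above the counter, where I expected 82 mm. I put the difference down to depth noise, and the picture shows it upright.
- **Everything else:** the other bottles, spare caps, mug and bar measure look unmoved in the last picture. I did not measure them again one by one.

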